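Set a gauge rod to a setting block and hold it

ROBOT

A 7-joint arm with a two-finger parallel gripper is mounted at the origin on a cart in front of the work surface, level with it; the furniture and walls round the work are solid. World frame = base frame: x ahead of the robot, y to its left, z up, the work surface at z = 0. Lengths are in m, angles in degrees, forces in N, time in s.
With the tool pointing down it reaches from about 0.425 to 0.875 m from the base axis. Payload 4.7 kg.
Tool frame: the origin (TCP) lies at the very end of the fingers, on their centre line; the grasp point (between the pads) lies 19 mm behind it; z points along the fingers, y is the direction in which the jaws open and shut (so a half turn about z gives the same grasp; the last joint's range is limited). The gripper opens to 87 mm and grips with 3 to 60 N. Pads are 19 mm wide; open, the fingers measure 117 mm over their backs; the gripper's body (75 mm by 190 mm) begins 51 mm behind the grasp point.
Start: joints at [66.125, 18.392, -4.016, 83.108, 1.295, 78.541, -3.26], TCP at [0.271, -0.591, 0.2] pointing down, gripper open.
Joint ranges: [-163.93, 163.93], [-17.29, 119.83], [-79.2, 71.16], [3.27, 140.29], [-89.18, 269.18], [5.43, 117.66], [-154.24, 154.24]. Speed limits (degrees/s): [147.25, 147.25, 180, 180, 180, 180, 180].

INTERFACE

Orientations are given as [roll, pitch, yaw] about the fixed x, y, z axes, in that order (R = Rz(yaw) Ry(pitch) Rx(roll)).
In Python, from cell import * gives the robot as it stands.
- The arm moves only by the tool arm_command, never from a script. Its argument "targets" is a list that holds one entry, the list of rows, each a list of 7 numbers: the shift along the tool's x, y, z in m, then the turn, a rotation vector about the tool's x, y, z in degrees, then the gripper's target within -1 to 1 (shut at 1, half-way at 0, fully open at -1). In form: [[[tx, ty, tz, rx, ry, rz, claw], ...]]. A call has 1 to 10 rows; each row is the pose to reach, as a shift and turn from the pose commanded when the call began, along the tool's axes at that moment; what a row does not reach only later rows make up. A row lasts 1/10 s, in which the tool goes at most 50 mm and 8.59 degrees, less where a joint would pass 70% of its speed; a pose out of reach is approached as far as the arm can. A call with a gripper value outside its range is refused whole. The fingers move at their own pace and stop on an object; "newtons" is the grip in N (left out, the last holds). Time passes only in rows, so rows that repeat a pose let the fingers close. It gives the time, the measured TCP pose, the force and the opening at its end, in the units of the state.
- get_obs(): the state, without advancing time (a new reading comes with each control period).
- read_camera(name): name is "side" or "top" or "wrist"; returns a dict with "img" (420x560x3 uint8, red, green, blue), "z_map" (420x560 float32, m along the optical axis (not along the pixel's ray), 0 where there is no reading), "K" (3x3 intrinsics, pixels), "origin" and "attitude" of the camera in the world. Camera axes: x right, y down, z forward; pixel columns grow to the right and rows downward; lengths in m; the calibration is good to about 2 mm. The wrist camera is an equidistant fisheye: a pixel r from the principal point sees the ray r / f radians off the axis. A picture is of the moment at which its call begins.
- sign_off(): hands the job in, once; it reports no verdict.
Trained networks look in the newest picture that a camera, given by its name, has taken for a name from the list of things; names that differ only in an ending like _2 or _b are one class to them, and where a whole thing is asked for, a point or a joint stands for the part that bears it (a point fixed in the world has none). Each returns a list of dicts, best first, with "conf" (0 to 1); they miss things now and then, are a little off and sometimes report something else, mostly with a low value. They report only what shows in the picture. A call takes as long as a camera call. They do not tell look-alikes from the thing itself.
- search_frame(thing, camera): "position" ([column, row] in pixels, amid what is visible of it).
The state is a dict: "time_s": time; "qpos": joint angles; "joint_velocities": joint speeds; "effort": joint torques, N m; "tool_pos": TCP position; "tool_rot": TCP orientation; "force": force on the tool from outside, world axes, zero at the start; "wrist_torque": the same for the moment, N m; "grip_width": finger opening in m.
Only numpy, scipy, OpenCV 4.12 (cv2) and the standard library are available. Lean on these libraries where they do the work, as an engineer would, in place of code of your own. Each camera call takes 0.05 s, during which the arm holds its last target.

TASK

On the bolted grey setting stand, first stand the red-topped setting block in the square pocket, red face up and foot fully home, and let it go while the gauge rod is still down. Then take the black grip of the gauge rod and draw the rod straight up in its snug sleeve, without binding it, only partway, until the underside of its brass collar is level with the red top of the block, never pulling the rod out of the sleeve. Finish while still holding the rod steady at that height, with the blue-topped block and the sanding block left where they are.

Things in the scene. Friction and masses are not known exactly. Their poses are not given: they have to be found in the camera images.
- stand: grey base plate 96 x 210 x 22 mm bolted to the bench (cannot move), origin at the centre of its underside on the bench top; its y runs along its length from the sleeve (at y = -50 mm) to the square pocket (at y = +50 mm), z up. A bench grinder 0.3 m tall stands behind it, beyond about x = 0.57 m.
- pocket (a point): centre of the floor of the stand's square pocket, 8 mm above the bench; the pocket is 54 x 54 mm, its sides along the stand's x and y, 14 mm deep with a 2 mm chamfer at its mouth. Axes as the stand's.
- sleeve_mouth (a point): centre of the sleeve's rim, on the bore axis, 72 mm above the bench. The steel guide sleeve is an upright tube of 38 mm outer diameter (48 mm at its foot) whose rim is 72 mm above the bench, with a blind bore 19.5 mm wide and 64 mm deep.
- rod_grip (a point): the gauge rod (loose, steel, about 0.25 kg, 124 mm long): this point is on its axis in the middle of its round black grip (diameter 26 mm, 52 mm tall), 98 mm above the rod's lower end and 26 mm below its top. z points up along the rod. At the start the rod is down: its lower end rests on the bottom of the bore, 8 mm above the bench. It slides freely, held by no spring, and drops back if let go. Its yaw means nothing.
- rod_collar (a point): point on the rod's axis at the underside of its brass collar (diameter 34 mm, 6 mm thick, just below the black grip), 66 mm above the rod's lower end; it stands 74 mm above the bench at the start. The red top of the seated block stands 110 mm above the bench.
- rod_tip (a point): centre of the lower end of the rod's 18 mm shaft.
- red_block_center (a point): loose aluminium setting block with a red top, 0.3 kg, 102 mm tall, this point half-way up on its centre line (51 mm above its underside). It stands on a foot 50 x 50 x 16 mm; above it a square post 32 x 32 mm goes up to the red top (its uppermost 12 mm). Sides along its x and y, z up towards the red face. It stands upright on the bench at the start.
- red_block_foot (a point): centre of the underside of the red-topped block's foot.
- blue_block_center (a point): centre of a like block with a blue top, 80 mm tall (not to be used), upright on the bench. Which of the two blocks stands nearer the stand varies. To their left (y beyond 0.33 m) lies a timber slab with a tape measure on it, up to 0.12 m high.
- sanding_block_center (a point): centre of a loose brown cork sanding block, 60 x 105 x 29 mm, a bystander lying on the bench to the right. A half log and parts tubs (up to 0.09 m high) lie there too, y below -0.25 m.
There are look-alikes about, which are no part of the job. What is shaped like the part that bears rod_grip but purple is not meant. Leave any pink look-alike of the part that bears red_block_center alone.

How it is judged (in metres and radians):
On the way, in this order (a step that is already met when the one before it is completed fails the run):
1. the red-topped block stands fully home in the pocket, red face up and let go, the rod still down (horizontal distance between red_block_foot and pocket below 0.005 m and z of red_block_foot in the frame of pocket below 0.003 m and angle between red_block_foot's own z axis and vertical below 0.06 rad and contact force between the fingers and red_block below 0.3 N and height (world z) of rod_collar below 0.079 m), for 0.2 s.
2. the fingers hold the rod and have drawn it up by more than 20 mm (height (world z) of rod_collar above 0.094 m and contact force between the fingers and rod above 2 N), for 0.2 s.
At the end, for the whole second after the job is handed in: Red block home in the pocket (5 mm, 3 mm in height, 0.06 rad), no finger on it; rod held by the fingers, in line in the sleeve (3 mm, 0.05 rad), collar underside within 6 mm of the red top's height, at rest (10 mm/s), under 12 N on the sleeve, not touching the block (horizontal distance between red_block_foot and pocket below 0.005 m and z of red_block_foot in the frame of pocket below 0.003 m and angle between red_block_foot's own z axis and vertical below 0.06 rad and contact force between each of the fingers, rod and red_block below 0.3 N and height (world z) of rod_collar between 0.104 and 0.116 m and horizontal distance between rod_tip and sleeve_mouth below 0.003 m and angle between the z axis of rod_grip and the z axis of stand, either way round below 0.05 rad and contact force between the fingers and rod above 2 N and contact force between rod and stand below 12 N and linear speed of rod below 0.01 m/s); the arm keeps its last pose, push and grip.
It fails at once if the rod is pulled right out of the sleeve (z of rod_tip in the frame of sleeve_mouth above 0 m).
It fails at once if the rod is bound hard in the sleeve (over 40 N) (contact force between rod and stand above 40 N and z of rod_tip in the frame of sleeve_mouth above -0.058 m).
It fails at once if the blue-topped block is moved by more than 30 mm (distance of blue_block_center from where it was at the start of the episode above 0.03 m).
It fails at once if the sanding block is moved by more than 30 mm (distance of sanding_block_center from where it was at the start of the episode above 0.03 m).
It also fails if it takes over 59 s, if anything falls off the work surface, if the arm or the gripper's body presses on something with over 40 N, if the wrist force passes 120 N, or if a joint passes its speed limit or range.

## Working session

There is one attempt and no reset: what is moved stays moved. The work goes in short steps, Python scripts to look and compute and a tool call to move; the robot and the scene stay as the last step left them, time stands still between calls to the robot, and variables do not carry over. Pictures are saved under pics/ and viewed, and the job is handed in when it is done.

Besides the shell and the picture viewer there is one more tool, called as name(argument=value, ...), one argument or row to a line, values as JSON. arm_command: Moves the arm, as the interface text tells. Its arguments: {"type":"object","properties":{"targets":{"type":"array","items":{"type":"array","items":{"type":"array","items":{"type":"number"}}}},"newtons":{"type":"number"}},"required":["targets"]}

```bash
mkdir -p pics; ls; python3 - <<'E'
from cell import *
import cv2
o=get_obs();print(o)
for n in ["side","top","wrist"]:
    c=read_camera(n);cv2.imwrite(f"pics/{n}0.png",c["img"][:,:,::-1]);print(n,c["K"],c["origin"],c["attitude"])
    for t in ["stand","rod_grip","red_block_center","blue_block_center","sanding_block_center","pocket","sleeve_mouth"]:
        try: print(t,[(d["position"],round(d["conf"],2)) for d in search_frame(t,n)])
        except Exception as e: print(t,e)
E
```

```text
pics
{'time_s': 0.0, 'qpos': array([66.12568925, 18.43998245, -4.01471735, 83.17522649,  1.29723928,
       78.54201955, -3.2614535 ]), 'joint_velocities': array([-0.02671177, -0.09882759,  0.06061196,  0.0258568 ,  0.01503247,
        0.03430448,  0.08031012]), 'effort': array([-8.53882921e-04, -4.91287744e+01, -4.04283777e-01, -3.12528419e+01,
       -6.40770094e-02,  4.37431899e-02,  1.55858829e-04]), 'tool_pos': array([ 0.27110463, -0.59009365,  0.19854818]), 'tool_rot': array([-1.79888139e+02,  8.28787388e-03,  2.46822966e+01]), 'force': array([-0.17493174,  0.33018111,  0.34880799]), 'wrist_torque': array([ 0.04844309, -0.00576741,  0.03171133]), 'grip_width': 0.08682741467058962}
side [[409.74621298   0.         280.63407359]
 [  0.         409.74621298 206.76384516]
 [  0.           0.           1.        ]] [0.31296128 0.82030594 0.64007767] [-123.06658756    1.11379812 -169.97861811]
stand [([288.5, 211.1], 0.56)]
rod_grip [([248.5, 184.5], 0.78), ([286.6, 177.0], 0.68), ([255.5, 273.4], 0.22)]
red_block_center [([314.8, 251.4], 0.71), ([257.6, 273.1], 0.6), ([287.9, 174.3]
[... 376 characters left out ...]
 -1.05448376e-01 -8.87842089e+01]
stand [([308.9, 225.7], 0.61)]
rod_grip [([332.8, 220.2], 0.59), ([320.9, 174.2], 0.48)]
red_block_center [([233.8, 261.9], 0.64), ([202.9, 211.6], 0.62)]
blue_block_center [([153.3, 212.1], 0.69)]
sanding_block_center [([393.2, 250.7], 0.73)]
pocket [([308.8, 224.9], 0.71)]
sleeve_mouth [([307.8, 222.8], 0.59)]
wrist [[325.1922621    0.         283.18124329]
 [  0.         325.1922621  216.07869696]
 [  0.           0.           1.        ]] [ 0.33248863 -0.56320807  0.38343403] [ 1.65800379e+02  1.08278573e-02 -6.53739608e+01]
stand []
rod_grip []
red_block_center []
blue_block_center []
sanding_block_center [([131.3, 24.1], 0.9)]
pocket []
sleeve_mouth []
```

```bash
python3 - <<'E'
import cv2
for n in ["side","top"]:
    i=cv2.imread(f"pics/{n}0.png")
    c=i[120:370,120:460]
    cv2.imwrite(f"pics/{n}0z.png",cv2.resize(c,(800,588),interpolation=cv2.INTER_CUBIC))
E
```

```text
(no output)
```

View pics/top0.png

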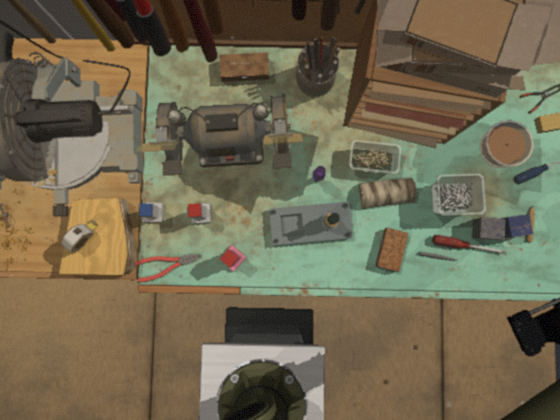

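View pics/side0.png

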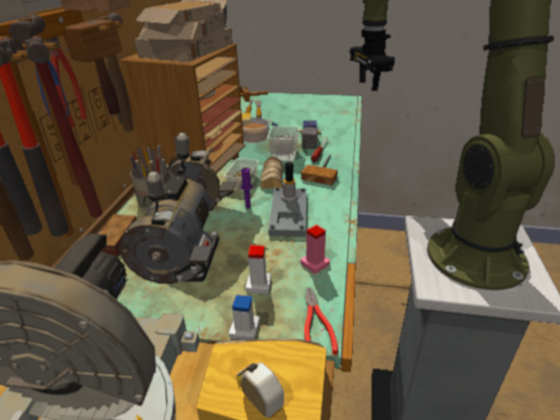

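```bash
sleep 1
```

```text
(no output)
```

View pics/top0z.png

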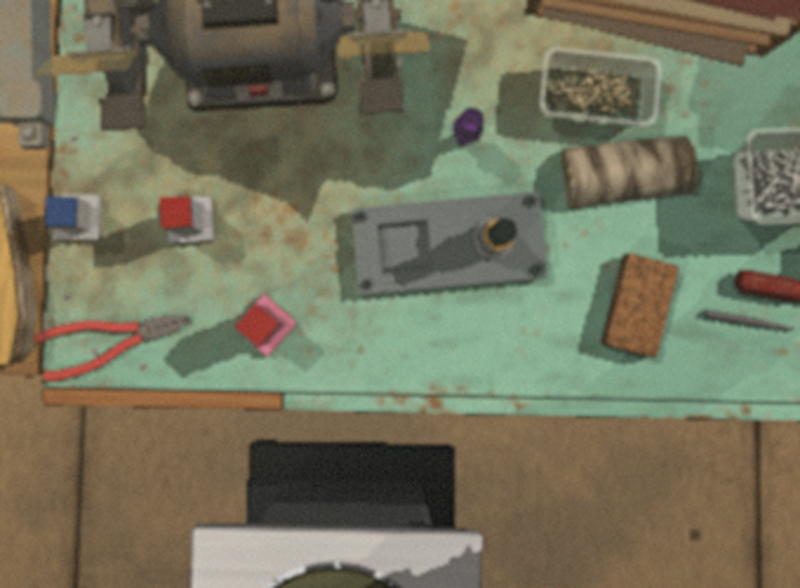

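View pics/side0z.png

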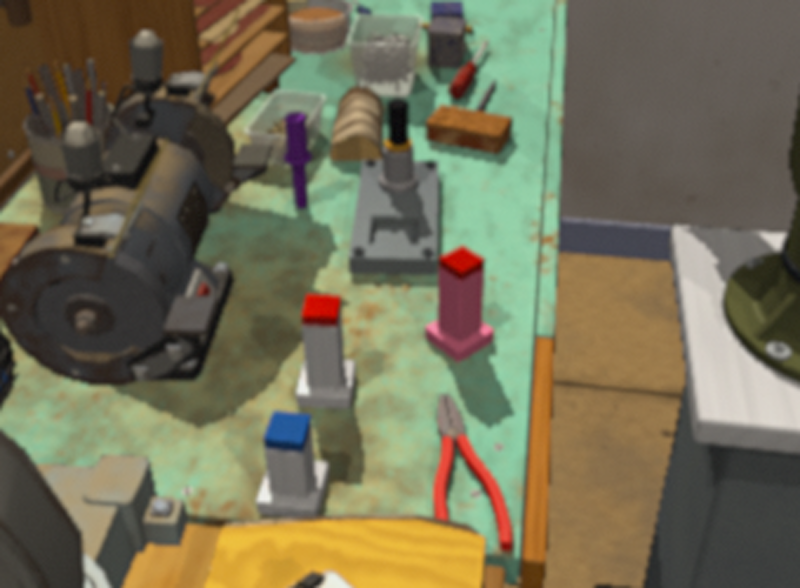

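The top view shows the true red block at about (197,212), the blue one at (152,212), the pink decoy at (233,259), the rod at (332,220) and the pocket at (290,224). The purple decoy rod is at (319,173). I'll measure them from depth.

```bash
cat > h.py <<'E'
import numpy as np, cv2
from scipy.spatial.transform import Rotation as R
def Rm(a): return R.from_euler('xyz',a,degrees=True).as_matrix()
def cloud(c):
    z=c["z_map"].astype(float);K=c["K"];v,u=np.mgrid[:z.shape[0],:z.shape[1]]
    p=np.stack([(u-K[0,2])/K[0,0]*z,(v-K[1,2])/K[1,1]*z,z],-1)
    p=p@Rm(c["attitude"]).T+c["origin"]; p[z==0]=np.nan
    return p
def proj(c,P):
    q=(np.atleast_2d(P)-c["origin"])@Rm(c["attitude"]);K=c["K"]
    return np.c_[K[0,0]*q[:,0]/q[:,2]+K[0,2],K[1,1]*q[:,1]/q[:,2]+K[1,2]]
E
python3 - <<'E'
from cell import *; from h import *
for n in ["top","side"]:
    c=read_camera(n);p=cloud(c);im=c["img"].astype(int);hsv=cv2.cvtColor(c["img"],cv2.COLOR_RGB2HSV)
    H,S,V=[hsv[...,i].astype(int) for i in range(3)]
    def rep(name,m):
        q=p[m];q=q[~np.isnan(q).any(1)]
        if len(q)<3: print(n,name,len(q));return
        r=cv2.minAreaRect((q[:,:2]*1000).astype(np.float32))
        print(n,name,len(q),"mean",q.mean(0).round(4),"med",np.median(q,0).round(4),"rect",np.round(r[0],1),np.round(r[1],1),round(r[2],1))
    x,y,z=p[...,0],p[...,1],p[...,2]
    box=lambda a,b,d,e:(x>a)&(x<b)&(y>d)&(y<e)
    print("bench z",np.nanmedian(z[box(.35,.5,-.15,.3)]))
    # red area
    red=((H<6)|(H>174))&(S>150)
    for nm,m in [("redtop",red),("blue",(H>100)&(H<125)&(S>120))]:
        k,l,st,ce=cv2.connectedComponentsWithStats((m&(z>.06)&(z<.13)&box(.3,.6,-.1,.4)).astype(np.uint8))
        for i in range(1,k):
            if st[i,4]>15: rep(nm+str(ce[i].round()),l==i)
    rep("foot/post red",box(.38,.57,.11,.2)&(z>.008)&(z<.022))
    rep("plate",box(.3,.57,-.25,.12)&(z>.017)&(z<.026))
    rep("pocket",box(.3,.57,-.05,.12)&(z>.004)&(z<.013))
    rep("grip",box(.35,.57,-.25,.02)&(z>.115)&(z<.14))
    rep("sanding",box(.3,.47,-.35,-.18)&(z>.02)&(z<.035))
E
```

```text
bench z 0.0015325504801844136
top redtop[194. 210.] 147 mean [0.491  0.1737 0.1023] med [0.4909 0.1741 0.1023] rect [491.1 174.2] [30.2 30.4] 7.1
top redtop[229. 258.] 153 mean [0.3763 0.0848 0.1022] med [0.3758 0.0847 0.1021] rect [376.2  85.1] [30.3 30.1] 49.1
top foot/post red 167 mean [0.4742 0.1643 0.0152] med [0.4755 0.1584 0.0153] rect [469.1 155. ] [ 86.5 177. ] 89.5
top plate 2111 mean [ 0.4691 -0.1163  0.0217] med [ 0.47   -0.1207  0.0217] rect [456.3 -68.5] [127.3 402. ] 16.4
top pocket 446 mean [0.4398 0.031  0.0058] med [0.452  0.0336 0.0051] rect [436.2  34.8] [266.  169.7] 0.0
top grip 97 mean [ 0.476  -0.1658  0.131 ] med [ 0.476  -0.1657  0.1314] rect [ 476.1 -166. ] [23.9 23.6] 2.8
top sanding 987 mean [ 0.4119 -0.3007  0.0277] med [ 0.4127 -0.318   0.0282] rect [ 410.7 -265. ] [174.8 109.8] 86.2
bench z 0.0003592407017884991
side redtop[316. 232.] 172 mean [0.3741 0.092  0.0985] med [0.3738 0.0927 0.1003] rect [374.4  88.7] [29.  29.8] 47.7
side redtop[256. 251.] 182 mean [0.4889 0.1791 0.1001] med [0.4886 0.1806 0.1011] rect [489.4 176.5] [31.8 32. ] 2.1
side blue[242. 303.] 240 mean [0.488  0.304  0.0784] med [0.4877 0.3048 0.079 ] rect [488.8 301.7] [30.1 32.1] 3.9
side foot/post red 250 mean [0.4789 0.1838 0.0147] med [0.4789 0.1898 0.0152] rect [447.6 155.6] [137.1  87. ] 1.2
side plate 1186 mean [ 0.4648 -0.0943  0.0212] med [ 0.463  -0.1022  0.0212] rect [458.9 -72.9] [122.1 393.2] 15.1
side pocket 194 mean [0.4188 0.0416 0.0087] med [ 0.4154 -0.0072  0.0088] rect [414.6  31.6] [ 73.3 186.8] 44.8
side grip 78 mean [ 0.4747 -0.1609  0.1256] med [ 0.4751 -0.1594  0.1274] rect [ 476.1 -162.5] [23.9 26.1] 88.3
side sanding 391 mean [ 0.4094 -0.2999  0.0265] med [ 0.4105 -0.312   0.0277] rect [ 405.7 -266. ] [168.2 112.2] 89.4
```

```bash
python3 - <<'E'
from cell import *; from h import *
import glob
for n in ["top","side"]:
    c=read_camera(n);p=cloud(c)
    x,y,z=p[...,0],p[...,1],p[...,2]
    hsv=cv2.cvtColor(c["img"],cv2.COLOR_RGB2HSV)
    def big(m,name):
        k,l,st,ce=cv2.connectedComponentsWithStats(m.astype(np.uint8),connectivity=4)
        i=1+np.argmax(st[1:,4]);mm=l==i
        q=p[mm];r=cv2.minAreaRect((q[:,:2]*1000).astype(np.float32))
        print(n,name,ce[i].round(),len(q),q.mean(0).round(4),"rect",np.round(r[0],1),np.round(r[1],1),round(r[2],1))
        return mm
    reg=(x>.38)&(x<.55)&(y>-.24)&(y<.08)
    m=big(reg&(z>.016)&(z<.028),"plate")
    m2=big(reg&(z>.016)&(z<.028)&(hsv[...,1]<70),"plate grey")
    big((x>.43)&(x<.51)&(y>-.03)&(y<.05)&(z<.0155),"pocket floor")
    big((x>.46)&(x<.53)&(y>.13)&(y<.21)&(z>.007)&(z<.03),"red foot")
    big((x>.45)&(x<.53)&(y>.12)&(y<.23)&(z>.09)&(z<.11),"red top")
    cv2.imwrite(f"pics/{n}_m.png",(m*255).astype(np.uint8))
E
```

```text
top plate [312. 223.] 2206 [ 0.4706 -0.1202  0.0221] rect [ 470.8 -117.2] [ 96.5 210. ] 6.5
top plate grey [312. 223.] 2206 [ 0.4706 -0.1202  0.0221] rect [ 470.8 -117.2] [ 96.5 210. ] 6.5
top pocket floor [259. 223.] 690 [4.695e-01 1.910e-02 2.000e-04] rect [470.1  17.9] [63.8 80. ] 89.7
top red foot [204. 216.] 158 [0.484  0.1631 0.0162] rect [490.5 172.5] [48.8 49.3] 5.5
top red top [195. 210.] 179 [0.4909 0.1728 0.1019] rect [490.7 173.4] [31.7 33.1] 4.5
side plate [288. 210.] 1134 [ 0.4676 -0.1014  0.0213] rect [ 470.  -114.6] [ 95.5 214.5] 6.9
side plate grey [288. 210.] 1132 [ 0.4675 -0.1012  0.0213] rect [ 470.  -114.6] [ 95.5 214.5] 6.9
side pocket floor [281. 241.] 620 [0.4681 0.0114 0.0013] rect [469.7  15.5] [79.5 69.2] 0.4
side red foot [259. 283.] 297 [0.4859 0.1861 0.0164] rect [489.8 175.6] [49.8 51.7] 4.9
side red top [256. 251.] 217 [0.4888 0.1787 0.0995] rect [489.9 174.5] [31.9 34.6] 6.4
```

```bash
cat >> h.py <<'E'
def delta(o,pos,rpy):
    T=Rm(o["tool_rot"]);d=T.T@(np.array(pos)-o["tool_pos"])
    rv=R.from_matrix(T.T@Rm(rpy)).as_rotvec(degrees=True)
    print("t",o["time_s"],"tcp",o["tool_pos"].round(4),o["tool_rot"].round(2),"F",o["force"].round(1),"w",round(o["grip_width"],4));print("delta",d.round(4),rv.round(2))
E
python3 - <<'E'
from cell import *; from h import *
delta(get_obs(),[.48,-.2,.25],[180,0,5])
E
```

```text
t 1.4 tcp [ 0.2714 -0.5906  0.1997] [179.99   0.    24.68] F [-0.1  0.8  0.3] w 0.0872
delta [ 0.3527 -0.2678 -0.0504] [1.000e-02 0.000e+00 1.968e+01]
```

arm_command(
  targets=[
    [[0.353,-0.268,-0.05,0,0,19.7,-1],[0.353,-0.268,-0.05,0,0,19.7,-1],[0.353,-0.268,-0.05,0,0,19.7,-1],[0.353,-0.268,-0.05,0,0,19.7,-1],[0.353,-0.268,-0.05,0,0,19.7,-1],[0.353,-0.268,-0.05,0,0,19.7,-1],[0.353,-0.268,-0.05,0,0,19.7,-1],[0.353,-0.268,-0.05,0,0,19.7,-1],[0.353,-0.268,-0.05,0,0,19.7,-1],[0.353,-0.268,-0.05,0,0,19.7,-1]],
  ],
)

```text
time_s: 2.4
tool_pos: [0.4841, -0.1916, 0.2511]
tool_rot: [-179.9, -0.2, 5.7]
force: [0.6, -0.3, 0.1]
grip_width: 0.087
```

```bash
python3 - <<'E'
from cell import *; from h import *
o=get_obs();print(o["qpos"].round(1))
delta(o,[.4905,.1735,.2],[180,0,5.3])
E
```

```text
[ 39.4   2.2 -21.1  96.3   0.6  81.5 -66.1]
t 2.4 tcp [ 0.4841 -0.1916  0.2511] [-179.9    -0.23    5.7 ] F [ 0.6 -0.3  0.1] w 0.087
delta [ 0.0424 -0.3626  0.0519] [-0.1  -0.23  0.4 ]
```

arm_command(
  targets=[
    [[0.042,-0.363,0.0,0,0,0.4,-1],[0.042,-0.363,0.0,0,0,0.4,-1],[0.042,-0.363,0.0,0,0,0.4,-1],[0.042,-0.363,0.0,0,0,0.4,-1],[0.042,-0.363,0.0,0,0,0.4,-1],[0.042,-0.363,0.0,0,0,0.4,-1],[0.042,-0.363,0.0,0,0,0.4,-1],[0.042,-0.363,0.0,0,0,0.4,-1],[0.042,-0.363,0.0,0,0,0.4,-1],[0.042,-0.363,0.0,0,0,0.4,-1]],
  ],
)

```text
time_s: 3.4
tool_pos: [0.4907, 0.1644, 0.2495]
tool_rot: [179.9, 0.0, 4.6]
force: [0.4, -0.0, 0.3]
grip_width: 0.087
```

```bash
python3 - <<'E'
from cell import *; from h import *
c=read_camera("wrist");cv2.imwrite("pics/w1.png",c["img"][:,:,::-1]);print(c["origin"],c["attitude"])
for n in ["side"]:
  cv2.imwrite("pics/s1.png",read_camera(n)["img"][:,:,::-1])
o=get_obs();print(o["qpos"].round(1),o["joint_velocities"].round(2))
delta(o,[.4905,.1735,.066],[180,0,5.3])
E
```

```text
[0.55776602 0.16932987 0.43316435] [ 1.65776328e+02 -2.05661669e-02 -8.55073448e+01]
[  19.1    3.1  -41.7   96.1    2.2   81.6 -108.4] [ 0.32 -0.12  0.04  0.   -0.28 -0.06 -0.17]
t 3.5 tcp [0.491  0.1633 0.2495] [1.7994e+02 2.0000e-02 4.4000e+00] F [-0.8 -0.1 -0.6] w 0.0871
delta [ 0.0003 -0.0104  0.1834] [ 0.06  0.02 -0.9 ]
```

View pics/w1.png

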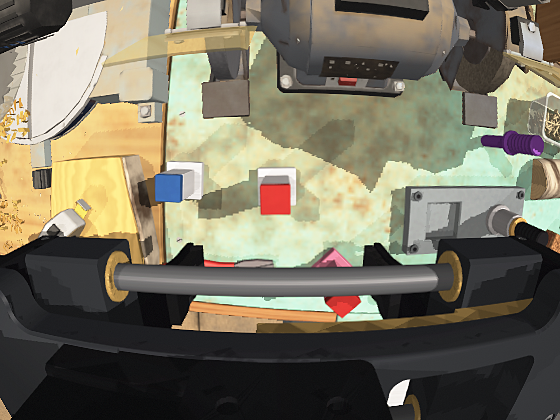

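View pics/s1.png

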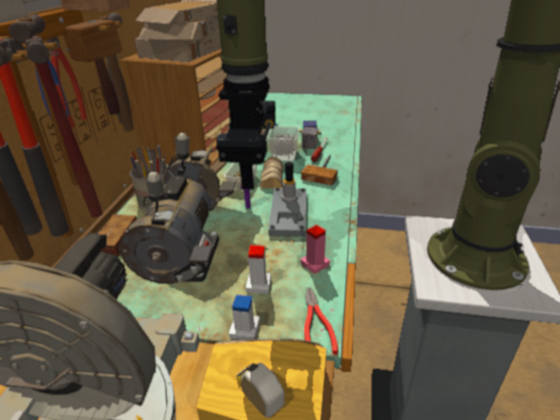

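```bash
cat >> h.py <<'E'
def wcloud(c):
    z=c["z_map"].astype(float);K=c["K"];v,u=np.mgrid[:z.shape[0],:z.shape[1]]
    a=(u-K[0,2])/K[0,0];b=(v-K[1,2])/K[1,1];r=np.hypot(a,b)+1e-9
    k=np.tan(np.minimum(r,1.5))/r*z
    p=np.stack([a*k,b*k,z],-1)@Rm(c["attitude"]).T+c["origin"];p[z==0]=np.nan
    return p
def rect(p,m,name):
    k,l,st,ce=cv2.connectedComponentsWithStats(m.astype(np.uint8),connectivity=4)
    if k<2: print(name,"none");return
    i=1+np.argmax(st[1:,4]);q=p[l==i];r=cv2.minAreaRect((q[:,:2]*1000).astype(np.float32))
    print(name,ce[i].round(),len(q),q.mean(0).round(4),"rect",np.round(r[0],1),np.round(r[1],1),round(r[2],1))
E
python3 - <<'E'
from cell import *; from h import *
c=read_camera("side");print(proj(c,[[.491,.163,.25]]))
c=read_camera("wrist");p=wcloud(c);x,y,z=p[...,0],p[...,1],p[...,2]
rect(p,(x>.45)&(x<.55)&(y>.12)&(y<.23)&(z>.09)&(z<.115),"redtop")
rect(p,(x>.45)&(x<.55)&(y>.12)&(y<.23)&(z>.008)&(z<.03),"redfoot")
rect(p,(x>.38)&(x<.56)&(y>-.26)&(y<.1)&(z>.014)&(z<.03),"plate")
rect(p,(x>.44)&(x<.52)&(y>.25)&(y<.34)&(z>.07)&(z<.09),"blue")
delta(get_obs(),[.4905,.1735,.066],[180,0,5.3])
E
```

```text
[[252.67620424 184.62862073]]
redtop [274. 199.] 961 [0.4912 0.1724 0.1003] rect [490.6 172.7] [33.3 31.7] 4.5
redfoot [278. 179.] 564 [0.5014 0.1706 0.0148] rect [490.8 173.1] [48.9 48.8] 4.3
plate [458. 212.] 4500 [ 0.4788 -0.0952  0.0205] rect [ 470.3 -117.9] [ 96.8 213.1] 6.6
blue [167. 188.] 757 [0.4914 0.2972 0.0781] rect [491.1 298.2] [32.3 32.2] 1.3
t 3.6 tcp [0.491  0.1636 0.2495] [179.96   0.     4.4 ] F [-0.3 -0.8 -0.1] w 0.0871
delta [ 0.0003 -0.01    0.1835] [ 0.04  0.   -0.9 ]
```

arm_command(
  targets=[
    [[0.001,-0.0095,0,0,0,0,-1],[0.001,-0.0095,0.03,0,0,0,-1],[0.001,-0.0095,0.06,0,0,0,-1],[0.001,-0.0095,0.09,0,0,0,-1],[0.001,-0.0095,0.12,0,0,0,-1],[0.001,-0.0095,0.14,0,0,0,-1],[0.001,-0.0095,0.14,0,0,0,-1],[0.001,-0.0095,0.14,0,0,0,-1]],
  ],
)

```text
time_s: 4.4
tool_pos: [0.491, 0.1755, 0.1101]
tool_rot: [-180.0, -0.0, 4.6]
force: [-0.8, 0.2, -0.1]
grip_width: 0.0868
```

```bash
python3 - <<'E'
from cell import *; from h import *
delta(get_obs(),[.4907,.1732,.066],[180,0,4.6])
c=read_camera("wrist");cv2.imwrite("pics/w2.png",c["img"][:,:,::-1])
E
```

```text
t 4.4 tcp [0.491  0.1755 0.1101] [-179.98   -0.      4.58] F [-0.8  0.2 -0.1] w 0.0868
delta [-0.0005  0.0022  0.0441] [-0.02 -0.   -0.02]
```

View pics/w2.png

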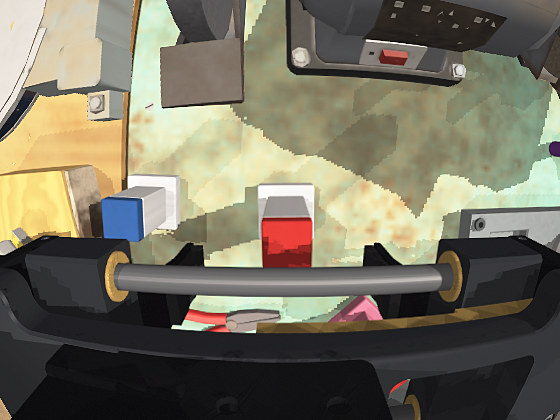

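The wrist view has the red top at (287,240), between the fingers at columns 185 and 375, with blue well clear at (122,218). I'll descend and grip.

arm_command(
  targets=[
    [[0,0.002,0.02,0,0,0,-1],[0,0.002,0.044,0,0,0,-1],[0,0.002,0.044,0,0,0,-1],[0,0.002,0.044,0,0,0,0.5],[0,0.002,0.044,0,0,0,1],[0,0.002,0.044,0,0,0,1],[0,0.002,0.044,0,0,0,1],[0,0.002,0.044,0,0,0,1],[0,0.002,0.044,0,0,0,1],[0,0.002,0.044,0,0,0,1]],
  ],
  newtons=25,
)

```text
time_s: 5.45
tool_pos: [0.4909, 0.1731, 0.0657]
tool_rot: [180.0, 0.0, 4.6]
force: [-0.1, 0.1, 0.5]
grip_width: 0.0392
```

```bash
python3 - <<'E'
from cell import *; from h import *
delta(get_obs(),[.4907,.1732,.066],[180,0,4.6])
c=read_camera("wrist");cv2.imwrite("pics/w3.png",c["img"][:,:,::-1])
E
```

```text
t 5.45 tcp [0.4909 0.1731 0.0657] [179.99   0.     4.59] F [-0.1  0.1  0.5] w 0.0392
delta [-0.0002 -0.0001 -0.0003] [ 0.01  0.   -0.01]
```

View pics/w3.png

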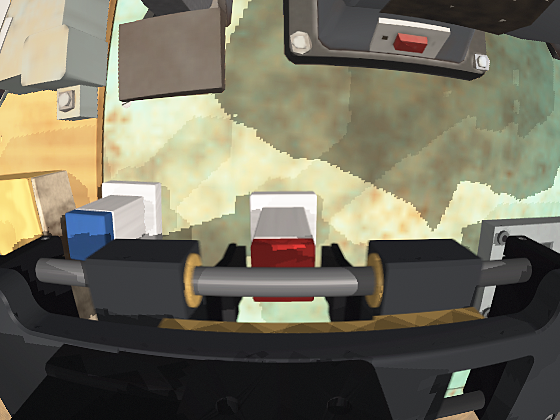

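Width 39 mm: the jaws are still closing. I'll let them finish, then lift slightly.

arm_command(
  targets=[
    [[0,0,0,0,0,0,1],[0,0,0,0,0,0,1],[0,0,0,0,0,0,1],[0,0,0,0,0,0,1],[0,0,-0.01,0,0,0,1],[0,0,-0.03,0,0,0,1],[0,0,-0.05,0,0,0,1],[0,0,-0.07,0,0,0,1],[0,0,-0.07,0,0,0,1],[0,0,-0.07,0,0,0,1]],
  ],
)

```text
time_s: 6.5
tool_pos: [0.4908, 0.1729, 0.1354]
tool_rot: [180.0, -0.0, 4.6]
force: [-0.2, -0.5, -3.9]
grip_width: 0.0317
```

```bash
python3 - <<'E'
from cell import *; from h import *
c=read_camera("wrist");cv2.imwrite("pics/w4.png",c["img"][:,:,::-1])
p=wcloud(c);x,y,z=p[...,0],p[...,1],p[...,2]
rect(p,(x>.45)&(x<.53)&(y>.13)&(y<.22)&(z>.075)&(z<.1),"foot")
delta(get_obs(),[.4646,-.067,.16],[180,0,6.6])
E
```

```text
foot [283. 206.] 1668 [0.5059 0.1738 0.0851] rect [496.6 172.9] [38.7 50.2] 4.0
t 6.55 tcp [0.4902 0.1727 0.1347] [1.7997e+02 9.0000e-02 4.5800e+00] F [ 0.4 -0.4 -4. ] w 0.0318
delta [-0.0447  0.2369 -0.0251] [ 0.03  0.09 -2.02]
```

View pics/w4.png

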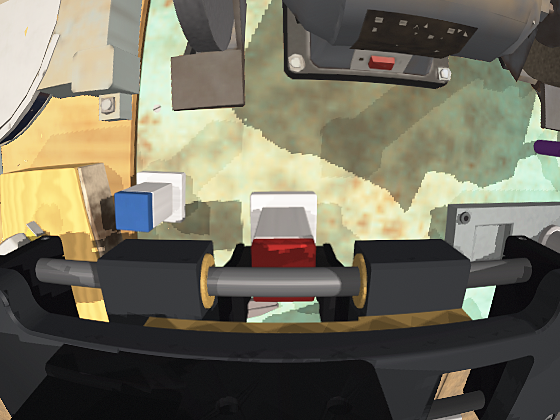

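arm_command(
  targets=[
    [[-0.009,0.047,0,0,0,-0.5,1],[-0.018,0.095,0,0,0,-1,1],[-0.027,0.142,0,0,0,-1.5,1],[-0.036,0.19,0,0,0,-2,1],[-0.041,0.22,0,0,0,-2,1],[-0.0447,0.237,0,0,0,-2,1],[-0.0447,0.237,0,0,0,-2,1],[-0.0447,0.237,0,0,0,-2,1],[-0.0447,0.237,0,0,0,-2,1],[-0.0447,0.237,0,0,0,-2,1]],
  ],
)

```text
time_s: 7.55
tool_pos: [0.4654, -0.0652, 0.1353]
tool_rot: [-180.0, 0.0, 6.7]
force: [0.8, -0.4, -2.2]
grip_width: 0.0313
```

```bash
python3 - <<'E'
from cell import *; from h import *
c=read_camera("wrist");cv2.imwrite("pics/w5.png",c["img"][:,:,::-1])
p=wcloud(c);x,y,z=p[...,0],p[...,1],p[...,2]
rect(p,(x>.42)&(x<.53)&(y>-.13)&(y<0)&(z>.07)&(z<.1),"foot")
rect(p,(x>.38)&(x<.56)&(y>-.26)&(y<.1)&(z>.014)&(z<.03),"plate")
rect(p,(x>.43)&(x<.5)&(y>-.1)&(y<-.03)&(z>.0)&(z<.014),"pocket")
rect(p,(x>.43)&(x<.52)&(y>-.2)&(y<-.13)&(z>.12)&(z<.15),"rodtop")
for n in ["side","top"]:
    c=read_camera(n);cv2.imwrite(f"pics/{n}5.png",c["img"][:,:,::-1])
delta(get_obs(),[.4646,-.067,.135],[180,0,6.6])
i=cv2.imread("pics/side5.png")[130:260,220:370];cv2.imwrite("pics/side5z.png",cv2.resize(i,None,fx=4.5,fy=4.5,interpolation=2))
E
```

```text
foot [282. 206.] 1736 [ 0.4809 -0.0629  0.0844] rect [470.4 -64.5] [40.4 49.9] 7.0
plate [333. 193.] 11397 [ 0.4846 -0.1119  0.0209] rect [ 470.1 -118. ] [ 96.8 211. ] 6.5
pocket [286. 185.] 554 [ 0.4843 -0.0658  0.0068] rect [483.8 -66.1] [10.5 54.2] 6.5
rodtop [435. 234.] 393 [ 0.4838 -0.1648  0.1279] rect [ 483.1 -166.6] [10.9 24. ] 0.0
t 7.7 tcp [ 0.4654 -0.0659  0.1356] [180.     0.     6.67] F [ 0.7  0.  -2.9] w 0.0317
delta [-0.001   0.001   0.0006] [0.   0.   0.07]
```

View pics/w5.png

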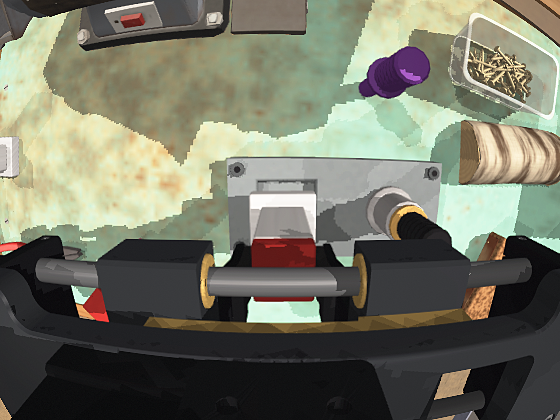

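View pics/side5z.png

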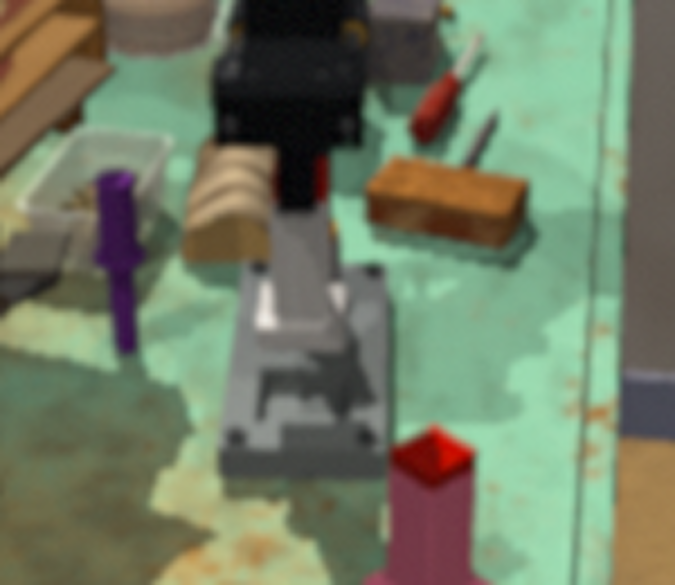

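arm_command(
  targets=[
    [[-0.001,0.0018,0.01,0,0,0,1],[-0.001,0.0018,0.02,0,0,0,1],[-0.001,0.0018,0.03,0,0,0,1],[-0.001,0.0018,0.04,0,0,0,1],[-0.001,0.0018,0.04,0,0,0,1],[-0.001,0.0018,0.04,0,0,0,1]],
  ],
)

```text
time_s: 8.3
tool_pos: [0.4643, -0.0685, 0.0953]
tool_rot: [-180.0, 0.0, 6.6]
force: [-0.0, 0.2, -3.6]
grip_width: 0.0321
```

```bash
python3 - <<'E'
from cell import *; from h import *
c=read_camera("wrist");cv2.imwrite("pics/w6.png",c["img"][:,:,::-1])
p=wcloud(c);x,y,z=p[...,0],p[...,1],p[...,2]
rect(p,(x>.42)&(x<.53)&(y>-.13)&(y<0)&(z>.036)&(z<.06),"foot")
rect(p,(x>.38)&(x<.56)&(y>-.26)&(y<.1)&(z>.014)&(z<.027),"plate")
rect(p,(x>.43)&(x<.5)&(y>-.1)&(y<-.03)&(z>.0)&(z<.014),"pocket")
delta(get_obs(),[.4645,-.0677,.074],[180,0,6.6])
i=cv2.imread("pics/w6.png")[140:270,200:400];cv2.imwrite("pics/w6z.png",cv2.resize(i,None,fx=4,fy=4,interpolation=2))
E
```

```text
foot [282. 206.] 1649 [ 0.4794 -0.0663  0.045 ] rect [469.5 -67.8] [40.1 50.3] 7.4
plate [330. 196.] 13717 [ 0.4873 -0.1066  0.0207] rect [ 472.4 -117.5] [ 91.8 211. ] 6.4
pocket [282. 188.] 344 [ 0.4869 -0.0651  0.0068] rect [486.6 -65.7] [ 6.1 54.2] 6.4
t 8.35 tcp [ 0.4648 -0.0686  0.0957] [-1.80e+02 -1.00e-02  6.59e+00] F [-0.5  0.6 -2.9] w 0.032
delta [-0.0002 -0.0009  0.0217] [-0.   -0.01 -0.01]
```

View pics/w6z.png

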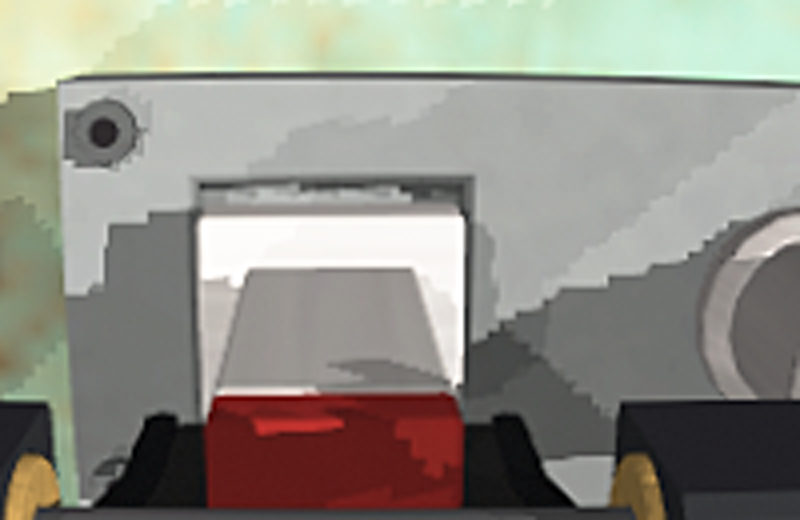

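arm_command(
  targets=[
    [[0,-0.0002,0.004,0,0,0,1],[0,-0.0002,0.008,0,0,0,1],[0,-0.0002,0.011,0,0,0,1],[0,-0.0002,0.013,0,0,0,1],[0,-0.0002,0.013,0,0,0,1]],
  ],
)

```text
time_s: 8.85
tool_pos: [0.4642, -0.0684, 0.0823]
tool_rot: [-180.0, 0.0, 6.6]
force: [-0.3, 0.3, -2.6]
grip_width: 0.0316
```

```bash
python3 - <<'E'
from cell import *; from h import *
c=read_camera("wrist");cv2.imwrite("pics/w7.png",c["img"][:,:,::-1])
p=wcloud(c);x,y,z=p[...,0],p[...,1],p[...,2]
delta(get_obs(),[.4645,-.0682,.074],[180,0,6.6])
i=cv2.imread("pics/w7.png")[140:270,200:400];cv2.imwrite("pics/w7z.png",cv2.resize(i,None,fx=4,fy=4,interpolation=2))
E
```

```text
t 8.9 tcp [ 0.4644 -0.0684  0.0825] [-1.80e+02  2.00e-02  6.58e+00] F [-0.  -0.3 -3.2] w 0.0313
delta [ 0.0001 -0.0002  0.0085] [-0.    0.02 -0.02]
```

View pics/w7z.png

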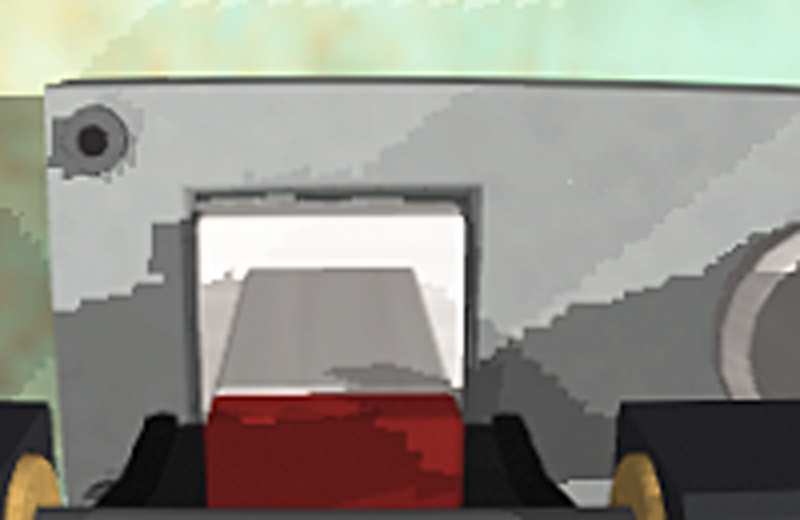

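The foot has entered the pocket with an even margin and no contact force. I'll go on down.

arm_command(
  targets=[
    [[0,0,0.003,0,0,0,1],[0,0,0.006,0,0,0,1],[0,0,0.0078,0,0,0,1],[0,0,0.0085,0,0,0,1],[0,0,0.0085,0,0,0,1]],
  ],
)

```text
time_s: 9.4
tool_pos: [0.4645, -0.0684, 0.074]
tool_rot: [-180.0, 0.0, 6.6]
force: [-0.5, -0.3, -2.8]
grip_width: 0.0319
```

Not yet touching, so I'll go 1 mm further.

arm_command(
  targets=[
    [[0,0,0.001,0,0,0,1],[0,0,0.001,0,0,0,1],[0,0,0.001,0,0,0,1]],
  ],
)

```text
time_s: 9.7
tool_pos: [0.465, -0.0683, 0.0738]
tool_rot: [180.0, -0.0, 6.6]
force: [-0.8, 1.3, 2.8]
grip_width: 0.0318
```

arm_command(
  targets=[
    [[0,0,0.001,0,0,0,0.2],[0,0,0.001,0,0,0,0],[0,0,0.001,0,0,0,-0.2],[0,0,0.001,0,0,0,-0.4],[0,0,0.001,0,0,0,-0.4],[0,0,0.001,0,0,0,-0.4],[0,0,0.001,0,0,0,-0.4]],
  ],
)

```text
time_s: 10.4
tool_pos: [0.4645, -0.0685, 0.0721]
tool_rot: [180.0, -0.0, 6.6]
force: [-0.2, -0.4, -0.3]
grip_width: 0.0602
```

```bash
python3 - <<'E'
from cell import *; from h import *
delta(get_obs(),[.476,-.166,.089],[180,0,6.6])
E
```

```text
t 10.4 tcp [ 0.4645 -0.0685  0.0721] [179.99  -0.     6.58] F [-0.2 -0.4 -0.3] w 0.0602
delta [ 0.0002  0.0982 -0.0169] [ 0.01 -0.   -0.02]
```

arm_command(
  targets=[
    [[0,0,-0.02,0,0,0,-0.4],[0,0,-0.05,0,0,0,-0.4],[0,0,-0.08,0,0,0,-0.4],[0,0,-0.11,0,0,0,-0.6],[0,0,-0.13,0,0,0,-1],[0,0,-0.13,0,0,0,-1],[0,0,-0.13,0,0,0,-1]],
  ],
)

```text
time_s: 11.1
tool_pos: [0.4645, -0.0685, 0.2019]
tool_rot: [180.0, -0.0, 6.6]
force: [-0.2, 0.5, -0.4]
grip_width: 0.083
```

```bash
python3 - <<'E'
from cell import *; from h import *
c=read_camera("wrist");cv2.imwrite("pics/w8.png",c["img"][:,:,::-1])
p=wcloud(c);x,y,z=p[...,0],p[...,1],p[...,2]
rect(p,(x>.42)&(x<.53)&(y>-.13)&(y<-.02)&(z>.1)&(z<.12),"redtop")
rect(p,(x>.43)&(x<.52)&(y>-.2)&(y<-.13)&(z>.12)&(z<.15),"rodtop")
c=read_camera("side");cv2.imwrite("pics/s8.png",c["img"][:,:,::-1])
p=cloud(c);x,y,z=p[...,0],p[...,1],p[...,2]
rect(p,(x>.42)&(x<.53)&(y>-.11)&(y<-.03)&(z>.1)&(z<.12),"redtop side")
delta(get_obs(),[.476,-.166,.089],[180,0,6.6])
i=cv2.imread("pics/s8.png")[130:260,220:370];cv2.imwrite("pics/s8z.png",cv2.resize(i,None,fx=4.5,fy=4.5,interpolation=2))
E
```

```text
redtop [283. 212.] 1355 [ 0.4654 -0.0681  0.1084] rect [464.6 -68.2] [32.9 31.2] 6.4
rodtop [398. 217.] 704 [ 0.4766 -0.1654  0.1294] rect [ 475.8 -166.8] [25.7 24.6] 2.3
redtop side [287. 190.] 120 [ 0.4632 -0.0621  0.1073] rect [463.6 -65.6] [30.9 34.3] 8.8
t 11.2 tcp [ 0.4636 -0.0683  0.2007] [-1.7996e+02  1.3000e-01  6.5900e+00] F [-0.2 -0.3 -0.7] w 0.0857
delta [0.0013 0.0986 0.1117] [-0.04  0.13 -0.01]
```

View pics/w8.png

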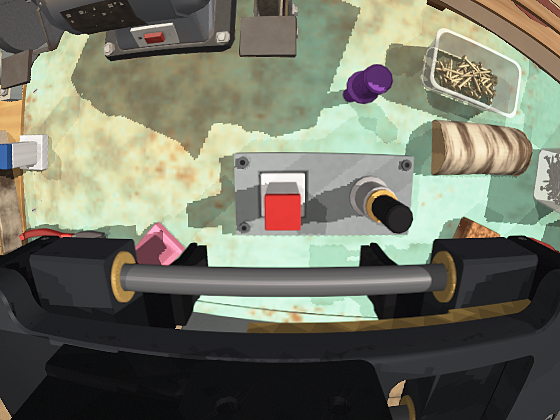

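View pics/s8z.png

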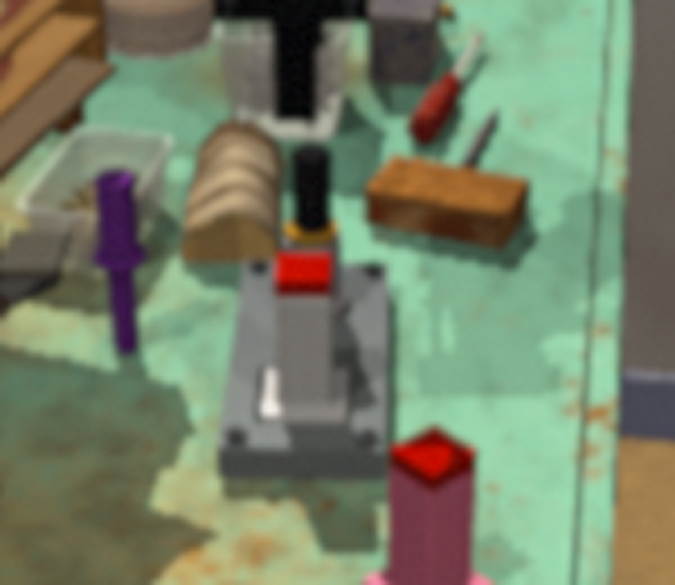

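arm_command(
  targets=[
    [[0,0.03,0,0,0,0,-1],[0.0005,0.06,0,0,0,0,-1],[0.001,0.09,0,0,0,0,-1],[0.001,0.0995,0,0,0,0,-1],[0.001,0.0995,0,0,0,0,-1],[0.001,0.0995,0,0,0,0,-1],[0.001,0.0995,0,0,0,0,-1]],
  ],
)

```text
time_s: 11.9
tool_pos: [0.477, -0.1652, 0.2019]
tool_rot: [-180.0, 0.0, 6.7]
force: [0.5, 0.6, -0.9]
grip_width: 0.0873
```

```bash
python3 - <<'E'
from cell import *; from h import *
c=read_camera("wrist");cv2.imwrite("pics/w9.png",c["img"][:,:,::-1])
p=wcloud(c);x,y,z=p[...,0],p[...,1],p[...,2]
rect(p,(x>.42)&(x<.53)&(y>-.13)&(y<-.02)&(z>.1)&(z<.12),"redtop")
rect(p,(x>.43)&(x<.52)&(y>-.2)&(y<-.13)&(z>.12)&(z<.15),"rodtop")
rect(p,(x>.43)&(x<.52)&(y>-.2)&(y<-.13)&(z>.05)&(z<.15),"rodall")
delta(get_obs(),[.476,-.167,.089],[180,0,6.6])
E
```

```text
redtop [177. 212.] 1229 [ 0.466  -0.0692  0.1082] rect [465.  -68.4] [32.2 32.8] 6.8
rodtop [286. 220.] 779 [ 0.4766 -0.1676  0.1299] rect [ 475.6 -168. ] [25.4 24.6] 6.4
rodall [285. 209.] 1533 [ 0.4811 -0.1668  0.1061] rect [ 479.  -166.9] [32.4 36.1] 7.3
t 11.95 tcp [ 0.4771 -0.1654  0.2022] [-179.99    0.      6.73] F [-0.4  0.6  0.2] w 0.0868
delta [-0.0012  0.0014  0.1132] [-0.01  0.    0.13]
```

View pics/w9.png

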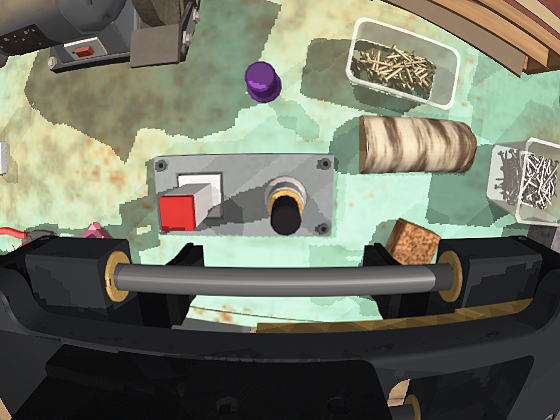

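arm_command(
  targets=[
    [[-0.001,0.002,0.02,0,0,0,-1],[-0.001,0.002,0.05,0,0,0,-1],[-0.001,0.002,0.08,0,0,0,-1],[-0.001,0.002,0.1,0,0,0,-1],[-0.001,0.002,0.112,0,0,0,-1],[-0.001,0.002,0.112,0,0,0,-1],[-0.001,0.002,0.112,0,0,0,-1],[-0.001,0.002,0.112,0,0,0,-1]],
  ],
)

```text
time_s: 12.75
tool_pos: [0.4773, -0.1694, 0.0916]
tool_rot: [179.9, -0.1, 6.6]
force: [-0.2, -0.5, -0.1]
grip_width: 0.087
```

```bash
python3 - <<'E'
from cell import *; from h import *
c=read_camera("wrist");cv2.imwrite("pics/w10.png",c["img"][:,:,::-1])
p=wcloud(c);x,y,z=p[...,0],p[...,1],p[...,2]
rect(p,(x>.43)&(x<.52)&(y>-.2)&(y<-.13)&(z>.05)&(z<.15),"rodall")
rect(p,(x>.46)&(x<.52)&(y>-.2)&(y<-.13)&(z>.05)&(z<.077),"sleeve+collar")
delta(get_obs(),[.4758,-.1677,.089],[180,0,6.6])
E
```

```text
rodall [279. 238.] 2799 [ 0.4858 -0.1667  0.0941] rect [ 480.6 -167. ] [27.9 36.9] 5.6
sleeve+collar [280. 220.] 696 [ 0.4886 -0.1666  0.0663] rect [ 482.2 -167.5] [24.5 37. ] 1.0
t 12.8 tcp [ 0.4772 -0.1695  0.0915] [ 1.7992e+02 -1.2000e-01  6.5900e+00] F [-0.3 -0.3  0.2] w 0.0869
delta [-0.0012 -0.002   0.0025] [ 0.08 -0.12 -0.01]
```

View pics/w10.png

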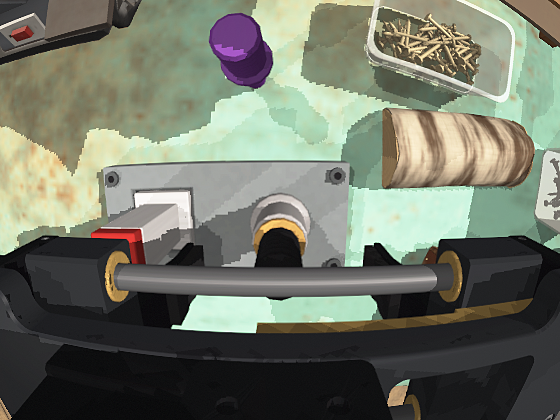

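arm_command(
  targets=[
    [[-0.001,-0.0018,0.002,0,0,0,-1],[-0.001,-0.0018,0.002,0,0,0,-1],[-0.001,-0.0018,0.002,0,0,0,0],[-0.001,-0.0018,0.002,0,0,0,0.2],[-0.001,-0.0018,0.002,0,0,0,0.2],[-0.001,-0.0018,0.002,0,0,0,0.2],[-0.001,-0.0018,0.002,0,0,0,0.2],[-0.001,-0.0018,0.002,0,0,0,0.2],[-0.001,-0.0018,0.002,0,0,0,0.2]],
  ],
  newtons=5,
)

```text
time_s: 13.7
tool_pos: [0.475, -0.1676, 0.0881]
tool_rot: [180.0, 0.0, 6.6]
force: [-0.3, -0.6, 1.1]
grip_width: 0.0398
```

```bash
python3 - <<'E'
from cell import *; from h import *
delta(get_obs(),[.4758,-.1677,.09],[180,0,6.6])
c=read_camera("wrist");cv2.imwrite("pics/w11.png",c["img"][:,:,::-1])
i=cv2.imread("pics/w11.png")[150:320,180:400];cv2.imwrite("pics/w11z.png",cv2.resize(i,None,fx=3.5,fy=3.5,interpolation=2))
E
```

```text
t 13.7 tcp [ 0.475  -0.1676  0.0881] [180.     0.     6.59] F [-0.3 -0.6  1.1] w 0.0398
delta [ 0.0008  0.0002 -0.0019] [ 0.    0.   -0.01]
```

View pics/w11z.png

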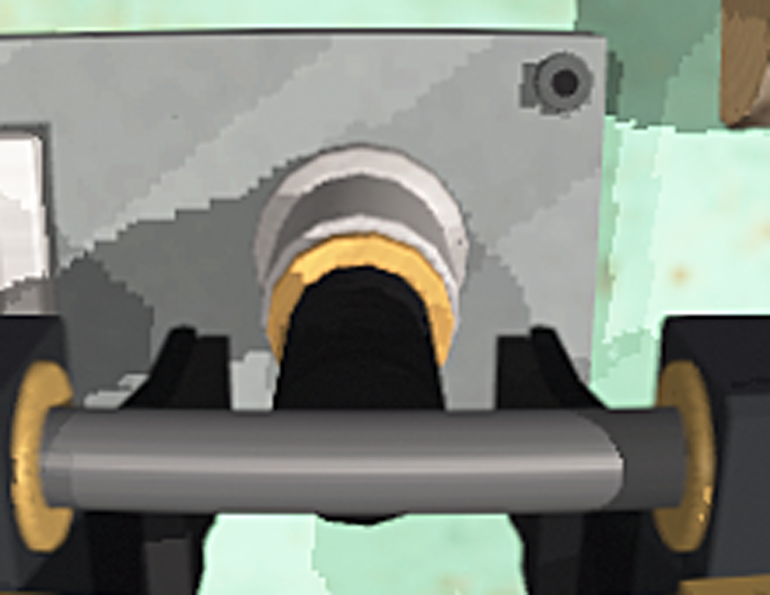

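The grip is at zoom column 358 and the finger midpoint at 363, so it is well centred. I'll close gently.

arm_command(
  targets=[
    [[0,0,-0.002,0,0,0,0.3],[0,0,-0.002,0,0,0,0.4],[0,0,-0.002,0,0,0,0.5],[0,0,-0.002,0,0,0,0.6],[0,0,-0.002,0,0,0,0.8],[0,0,-0.002,0,0,0,1],[0,0,-0.002,0,0,0,1]],
  ],
  newtons=5,
)

```text
time_s: 14.45
tool_pos: [0.4751, -0.1676, 0.0903]
tool_rot: [180.0, -0.0, 6.6]
force: [0.0, 0.6, 1.5]
grip_width: 0.0259
```

arm_command(
  targets=[
    [[0,0,0,0,0,0,1],[0,0,0,0,0,0,1],[0,0,0,0,0,0,1]],
  ],
  newtons=15,
)

```text
time_s: 14.75
tool_pos: [0.4751, -0.1676, 0.0903]
tool_rot: [180.0, -0.0, 6.6]
force: [-0.5, 0.7, 1.9]
grip_width: 0.0257
```

```bash
python3 - <<'E'
from cell import *; from h import *
for k in range(4):
    read_camera("side");o=get_obs();print(o["force"].round(2),o["wrist_torque"].round(2),o["tool_pos"].round(4),o["grip_width"])
E
```

```text
[0.73 0.39 2.33] [ 0.05 -0.   -0.04] [ 0.4751 -0.1676  0.0903] 0.025349429987905125
[0.19 0.12 2.2 ] [ 0.06  0.01 -0.01] [ 0.4751 -0.1676  0.0903] 0.02540651551017347
[-0.75  0.55  1.99] [0.13 0.03 0.02] [ 0.4751 -0.1676  0.0903] 0.025580511892425516
[0.32 1.17 3.04] [0.1  0.04 0.01] [ 0.4751 -0.1676  0.0903] 0.025186691547045406
```

arm_command(
  targets=[
    [[0,0,-0.002,0,0,0,1],[0,0,-0.004,0,0,0,1],[0,0,-0.006,0,0,0,1],[0,0,-0.008,0,0,0,1],[0,0,-0.01,0,0,0,1],[0,0,-0.012,0,0,0,1],[0,0,-0.012,0,0,0,1]],
  ],
  newtons=20,
)

```text
time_s: 15.65
tool_pos: [0.4752, -0.1676, 0.1025]
tool_rot: [180.0, -0.0, 6.6]
force: [0.2, -0.7, -2.5]
grip_width: 0.0254
```

```bash
python3 - <<'E'
from cell import *; from h import *
for k in range(3):
    read_camera("side");o=get_obs();print(o["force"].round(2),o["wrist_torque"].round(2),o["tool_pos"].round(4),o["tool_rot"].round(2),o["grip_width"])
E
```

```text
[ 0.08  0.11 -2.08] [-0.03  0.03 -0.06] [ 0.4751 -0.1676  0.1023] [ 1.7998e+02 -1.0000e-02  6.5900e+00] 0.025129556423961644
[-0.54  0.02 -1.55] [ 0.07  0.07 -0.02] [ 0.475  -0.1676  0.1022] [179.99  -0.     6.58] 0.025423816389961076
[-0.69 -0.36 -1.96] [0.04 0.02 0.  ] [ 0.4749 -0.1676  0.1021] [1.7999e+02 1.0000e-02 6.5800e+00] 0.02541411487716418
```

The rod's weight (about 2.5 N) is on the fingers and there's no side load, so I'll raise it the remaining 24 mm.

arm_command(
  targets=[
    [[0,0,-0.003,0,0,0,1],[0,0,-0.006,0,0,0,1],[0,0,-0.009,0,0,0,1],[0,0,-0.012,0,0,0,1],[0,0,-0.015,0,0,0,1],[0,0,-0.018,0,0,0,1],[0,0,-0.021,0,0,0,1],[0,0,-0.024,0,0,0,1],[0,0,-0.024,0,0,0,1],[0,0,-0.024,0,0,0,1]],
  ],
)

```text
time_s: 16.8
tool_pos: [0.475, -0.1676, 0.1262]
tool_rot: [180.0, -0.0, 6.6]
force: [-0.4, 0.9, -2.5]
grip_width: 0.0258
```

```bash
python3 - <<'E'
from cell import *; from h import *
c=read_camera("side");cv2.imwrite("pics/s12.png",c["img"][:,:,::-1])
p=cloud(c);K=c["K"]
hsv=cv2.cvtColor(c["img"],cv2.COLOR_RGB2HSV);x,y,z=p[...,0],p[...,1],p[...,2]
br=(hsv[...,0]>12)&(hsv[...,0]<32)&(hsv[...,1]>120)&(x>.44)&(x<.51)&(y>-.2)&(y<-.12)&(z>.06)&(z<.14)
q=p[br];print("brass",len(q),q.mean(0) if len(q) else 0,q[:,2].min() if len(q) else 0, q[:,2].max() if len(q) else 0)
i=cv2.imread("pics/s12.png")[130:260,220:370];cv2.imwrite("pics/s12z.png",cv2.resize(i,None,fx=4.5,fy=4.5,interpolation=2))
c=read_camera("wrist");cv2.imwrite("pics/w12.png",c["img"][:,:,::-1])
p=wcloud(c);x,y,z=p[...,0],p[...,1],p[...,2]
hsv=cv2.cvtColor(c["img"],cv2.COLOR_RGB2HSV)
br=(hsv[...,0]>12)&(hsv[...,0]<32)&(hsv[...,1]>120)&(x>.44)&(x<.52)&(y>-.2)&(y<-.12)&(z>.06)&(z<.14)
q=p[br];print("brass w",len(q),np.percentile(q[:,2],[2,10,25,50,75,90,98]).round(4))
rect(p,(x>.42)&(x<.53)&(y>-.13)&(y<-.02)&(z>.1)&(z<.12),"redtop")
o=get_obs();print(o["force"].round(2),o["wrist_torque"].round(2),o["tool_pos"].round(4),o["tool_rot"].round(2),o["grip_width"])
E
```

```text
brass 50 [ 0.47466148 -0.15674413  0.11493926] 0.10340032622368622 0.12245211571052916
brass w 653 [0.11   0.1131 0.1137 0.1142 0.1147 0.1152 0.1183]
redtop [140. 226.] 1211 [ 0.4721 -0.0686  0.1078] rect [469.  -67.9] [23.9 32.9] 8.0
[ 0.99 -1.06 -1.81] [0.09 0.05 0.03] [ 0.4748 -0.1675  0.126 ] [-1.7999e+02  2.0000e-02  6.5800e+00] 0.025292744638167112
```

View pics/s12z.png

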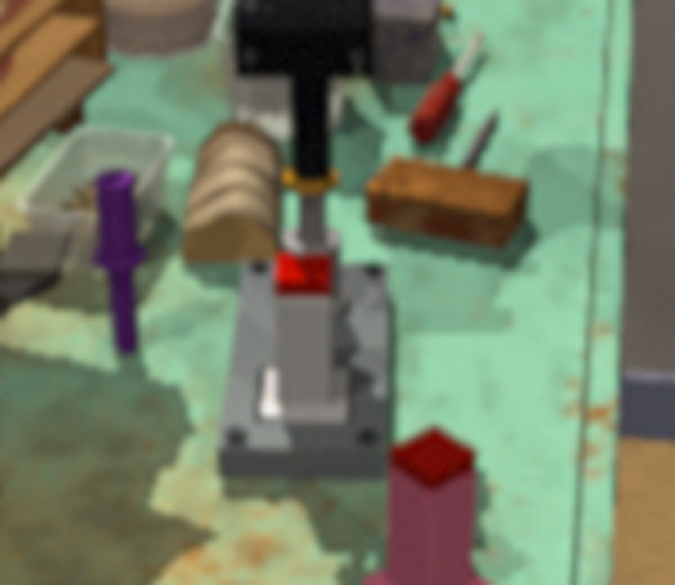

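View pics/w12.png

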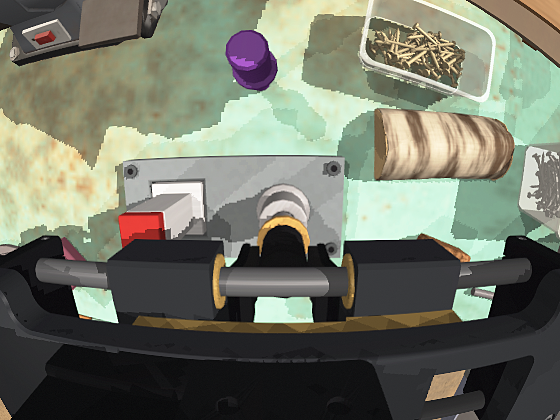

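The collar's top face reads 0.1142 m. With the wrist camera's −2 mm bias (the red top reads 0.108 against a true 0.110), that puts the underside at about 0.110. I'll let it settle briefly and then hand in.

arm_command(
  targets=[
    [[0,0,0,0,0,0,1],[0,0,0,0,0,0,1],[0,0,0,0,0,0,1],[0,0,0,0,0,0,1],[0,0,0,0,0,0,1]],
  ],
)

```text
time_s: 17.4
tool_pos: [0.475, -0.1676, 0.1261]
tool_rot: [180.0, 0.0, 6.6]
force: [-0.4, 0.5, -2.1]
grip_width: 0.0254
```

```bash
python3 - <<'E'
from cell import *; from h import *
o=get_obs();print(o["force"].round(2),o["wrist_torque"].round(2),o["tool_pos"].round(4),o["tool_rot"].round(2),o["grip_width"],o["joint_velocities"].round(2))
if abs(o["tool_pos"][2]-.1263)<.0015: print(sign_off())
E
```

```text
[-0.45  0.46 -2.11] [0.06 0.03 0.05] [ 0.475  -0.1676  0.1261] [180.     0.     6.58] 0.025442864707518408 [-0.   -0.    0.07  0.05 -0.02 -0.04  0.02]
the job is handed in; nothing more can be done
None
```

The red-topped block is standing in the pocket, let go, and the gauge rod is drawn up and held with its collar level with the red top. I handed the job in at about 17.4 s; no verdict was reported.

- **Block:** I felt the pocket floor before opening the fingers. Afterwards the wrist camera put the red top at (0.4646, −0.0682), against about (0.4645, −0.068) for the pocket. It read 0.108 m high, about 2 mm below the nominal 0.110 m, which I took as camera bias.
- **Rod:** I gripped it at 20 N and drew it straight up 35.8 mm, so the collar underside is at about 0.110 m. The collar's top face read 0.1142 m, which agrees with that once the same 2 mm is added.
- **Holding at the end:** The arm was still, the tool vertical, side force was under 1 N, and the rod's weight of about 2 N was on the fingers.
- **Bystanders:** I never went near the blue block or the sanding block, and both looked in place whenever they showed in the pictures. I did not measure them again at the end.
- **Disagreement:** The side camera put the block's y position about 2.5 mm away from the wrist camera's reading. I trusted the wrist camera because it matched the tool position.

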